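# Clamp the cutting board down

## Robot

A 6-joint arm with a two-finger parallel gripper is mounted at the origin on the work surface. World frame = base frame: x ahead of the robot, y to its left, z up, the work surface at z = 0. Lengths are in mm, angles in rad, forces in N, time in s.
With the tool pointing down it reaches from about 350 to 775 mm from the base axis. Payload 7.3 kg.
Tool frame: the origin (TCP) lies between the finger pads; the fingertips stand 25 mm ahead of it and the grasp point (between the pads) lies 6 mm ahead of it; z points along the fingers, y is the line along which they close (so a half turn about z gives the same grasp; the last joint's range is limited). The gripper opens to 92 mm and grips with 3 to 60 N. Pads are 19 mm wide; open, the fingers measure 130 mm over their backs; the gripper's body (75 mm by 190 mm) begins 47 mm behind the grasp point.
Start: joints at [-1.344, 0.342, 1.524, -0, 1.275, -0.146], TCP at [191.241, -488.947, 251.741] pointing down, gripper open.
Joint ranges: [-2.53, 2.53], [-0.77, 2.02], [0.04, 2.7], [-1, 4.14], [0.28, 2.66], [-3.11, 3.11]. Speed limits (rad/s): [2.57, 2.57, 3.14, 3.14, 3.14, 3.14].

## Interface

Orientations are given as [roll, pitch, yaw] about the fixed x, y, z axes, in that order (R = Rz(yaw) Ry(pitch) Rx(roll)).
In Python, from plant import bot gives the robot as it stands.
- The arm moves only by the tool play_rows, never from a script. Its argument "commands" is a list of rows, each an object of numbers: "x", "y", "z": the shift along the tool's x, y, z in m; "twist": the turn about the tool's z in degrees. In form: [{"x": .., "y": .., "z": .., "twist": ..}, ...]. A call has exactly 8 rows; each row is the pose to reach, as a shift and turn from the pose commanded when the call began, along the tool's axes at that moment; what a row does not reach only later rows make up. A row lasts 1/10 s, in which the tool goes at most 50 mm and 8.59 degrees, less where a joint would pass 70% of its speed; a pose out of reach is approached as far as the arm can. A call with a gripper value outside its range is refused whole. "jaw" is the closure, from 0 (fully open) to 1 (shut), set as the call begins (left out, the last holds). The fingers move at their own pace and stop on an object; the grip force is fixed at half the most. Time passes only in rows, so rows that repeat a pose let the fingers close, or fill a call up. It gives the time, the measured TCP pose, the force, the opening and the grip force at its end, in the units of the state.
- bot.get_obs(): the state, without advancing time (a new reading comes with each control period).
- bot.capture(name): name is "scene" or "top" or "wrist"; returns a dict with "pixels" (400x640x3 uint8, red, green, blue), "fx", "fy", "cx", "cy" (pixels), "eye" and "rotation" of the camera in the world. Camera axes: x right, y down, z forward; pixel columns grow to the right and rows downward; lengths in mm; the calibration is good to about 2 mm. A picture is of the moment at which its call begins. There is no depth.
- bot.close_job(): hands the job in; it is judged then, once.
The state is a dict: "time": time; "joint_positions": joint angles; "dq": joint speeds; "tau": joint torques, N m; "tool_pos": TCP position; "tcp_rot": TCP orientation; "contact_force": force on the tool from outside, world axes, zero at the start; "moment": the same for the moment, N m; "grip_width": finger opening in mm; "finger_force": force on a finger pad.
Only numpy, scipy, OpenCV 4.12 (cv2) and the standard library are available. Lean on these libraries where they do the work, as an engineer would, in place of code of your own. Each camera call takes 0.05 s, during which the arm holds its last target. There are 200 camera calls.

## Task

Two like screw clamps stand on the counter; tighten the one that stands over the yellow cutting board. Turn its bar handle clockwise (seen from above) until the pad meets the board, then snug it by feel, about 20 degrees more, so that the board is held but not squeezed hard. Leave the board lying where it is and do not turn the other clamp, which stands over bare counter.

Things in the scene. Friction and masses are not known exactly. Their poses are not given: they have to be found in the camera images.
- clamp: The clamp to tighten, fixed: a grey magnetic foot block (62 x 64 x 55 mm) with a post, and a steel arm that reaches 122 mm from the post over the board, top at 95 mm; an upright screw passes through a round boss (38 mm across, 72 to 102 mm above the counter) at the arm's end, with a flat bar handle on top and a sprung round pad (32 mm across) under it. Origin: on the counter under the screw's axis; z up; the foot lies along its own +x, centred 122 mm from the axis.
- clamp_grip (a point): Centre of that clamp's bar handle, on the screw's axis, half-way up the bar: where to grip it from above. The bar is steel, 100 mm long (its own x), 14 mm wide (y), 18 mm high, level; z up. It turns with the handle and sinks 5.7 mm per radian with the screw; at joint value 0 it is 145 mm above the counter. Below the bar is only the 13 mm thick screw, free for 20 mm or more down to the boss.
- clamp_handle (a joint): Turn of that clamp's handle, rad, 0 (wound up) to 2.4, growing clockwise seen from above, which lowers the pad 5.7 mm per rad (36 mm fast lead). It starts between 0.1 and 0.75. The pad meets the board near 1.06; from there its spring adds about 38 N per rad on the board. Turning takes about 0.24 N m while free and about 0.006 N m more per newton on the board; the handle stays where it is left.
- board: Yellow hard plastic cutting board, 180 mm (x) by 280 mm (y) by 12 mm, about 0.65 kg, loose on the counter, a carry slot near its +y end. Origin: centre of its underside. It lies under the clamp's pad.
- spare_tip (a point): One end of the other clamp's bar handle, half-way up the bar, 50 mm from its screw's axis (the bar runs from here along this point's own -x). That clamp is of the same make, stands over bare counter, and is left alone.
There are look-alikes about, which are no part of the job. What is shaped like the clamp but orange or pink is not meant.

How it is judged (in metres and radians):
On the way:
1. the clamp's pad meets the board (value of joint clamp_handle above 1 rad and contact force between clamp and board above 1 N), for 0.05 s.
At the end, for the whole second after the job is handed in: The clamp's handle is turned past contact and at rest, its pad presses on the board with 6 to 32 N (about 10 to 50 degrees past contact), and the board lies within 15 mm of where it started (contact force between clamp and board between 6 and 32 N and value of joint clamp_handle above 1.15 rad and velocity of joint clamp_handle between -0.1 and 0.1 rad/s and distance of board from where it was at the start of the episode below 0.015 m); the robot touches nothing.
It fails at once if the board is crushed: the clamp presses on it with more than 45 N (contact force between clamp and board above 45 N).
It fails at once if the other clamp's handle is turned (its end moves more than 12 mm) (distance of spare_tip from where it was at the start of the episode above 0.012 m).
It also fails if it takes over 38 s, if anything falls off the work surface, if the arm or the gripper's body presses on something with over 40 N, if the wrist force passes 120 N, or if a joint passes its speed limit or range.

## Working session

There is one attempt and no reset: what is moved stays moved. The work goes in short steps, Python scripts to look and compute and a tool call to move; the robot and the scene stay as the last step left them, time stands still between calls to the robot, and variables do not carry over. Pictures are saved under pics/ and viewed, at most 10 in all, crops included, and the job is handed in when it is done.

Besides the shell and the picture viewer there is one more tool, called after "Emit:" as name(argument=value, ...), one argument or row to a line, values as JSON. play_rows: Moves the arm, as the interface text tells. Its arguments: {"type":"object","properties":{"commands":{"type":"array"},"jaw":{"type":"number"}},"required":["commands"]}

```bash
mkdir -p pics
python3 - <<'E'
from plant import bot
import cv2
for n in("scene","top"):
    c=bot.capture(n); cv2.imwrite(f"pics/{n}0.png",c["pixels"][:,:,::-1]); print(n,c["fx"],c["cx"],c["cy"],c["eye"],c["rotation"])
print(bot.get_obs())
E
```

```text
scene 481.9759319994652 316.81065608177477 201.02540941319594 [1332.08511377  179.77970055  805.72820887] [-2.17047825 -0.00254247  1.73504142]
top 450.7624392556446 320.3158217722455 200.31886890800874 [ 257.77634018   13.52689939 1403.12843882] [-3.06348728  0.00867998 -1.56199943]
{'time': 0.1, 'joint_positions': array([-1.34399287e+00,  3.42639419e-01,  1.52490113e+00,  2.56712255e-05,
        1.27539740e+00, -1.45996079e-01]), 'dq': array([-0.00043666, -0.00267031, -0.00247494,  0.00044446, -0.00045902,
       -0.00069303]), 'tau': array([ 1.23584363e-03, -4.32002842e+01, -2.44695765e+01,  7.19267805e-02,
        5.26318874e-02, -5.70575651e-05]), 'tool_pos': array([ 191.17461022, -488.61295556,  251.12861689]), 'tcp_rot': array([-3.14026525e+00, -2.19998180e-04,  3.72791898e-01]), 'contact_force': array([ 0.02570144,  0.19664424, -0.22357921]), 'moment': array([ 0.00168892, -0.00354558,  0.02083809]), 'finger_force': 0.0, 'grip_width': 92.05994918368384}
```

View pics/scene0.png

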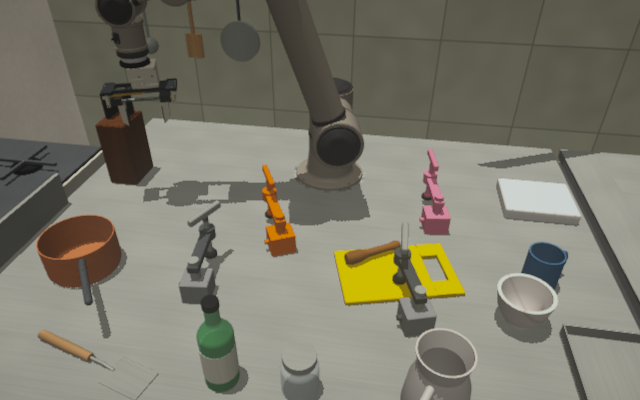

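View pics/top0.png

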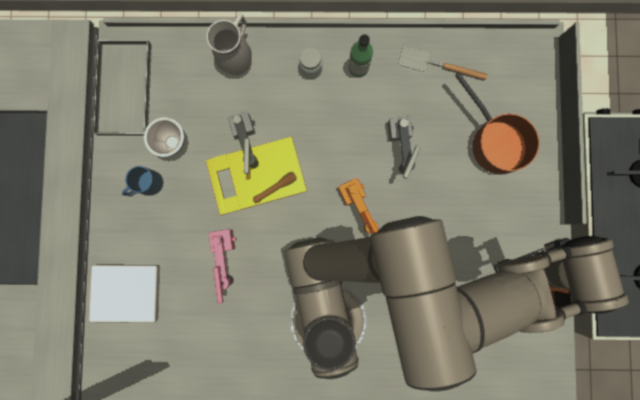

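The target clamp is over the yellow board: foot at about (242,122) and bar at about (247,155) in top, bar at about (404,238) in scene. The bare-counter spare clamp is at about (405,150) in top. I'll enlarge both views.

```bash
cat > h.py <<'E'
import numpy as np, cv2
from scipy.spatial.transform import Rotation as R
def ray(c,u,v):
    d=R.from_euler('xyz',c["rotation"]).as_matrix()@np.array([(u-c["cx"])/c["fx"],(v-c["cy"])/c["fy"],1])
    return np.array(c["eye"]),d/np.linalg.norm(d)
def plane(c,u,v,z):
    e,d=ray(c,u,v); return e+d*(z-e[2])/d[2]
def proj(c,p):
    q=R.from_euler('xyz',c["rotation"]).as_matrix().T@(np.array(p)-c["eye"]); return c["cx"]+c["fx"]*q[0]/q[2],c["cy"]+c["fy"]*q[1]/q[2]
E
python3 - <<'E'
from plant import bot
from h import *
c=bot.capture("top");s=bot.capture("scene")
a=cv2.resize(c["pixels"][100:220,200:310],None,fx=4.5,fy=4.5,interpolation=2)[:540,:400]
b=cv2.resize(s["pixels"][210:330,340:430],None,fx=4.5,fy=4.5,interpolation=2)[:540,:400]
cv2.imwrite("pics/z.png",np.hstack([a,b])[:,:,::-1])
print(proj(c,[0,0,0]))
for p in[(247,155),(245,172),(245,138)]:print(plane(c,*p,142))
E
```

```text
(np.float64(327.979269256221), np.float64(320.177829642118))
[483.45940603 234.15930145 142.        ]
[434.88080257 238.7723156  142.        ]
[532.24602847 240.90033018 142.        ]
```

View pics/z.png

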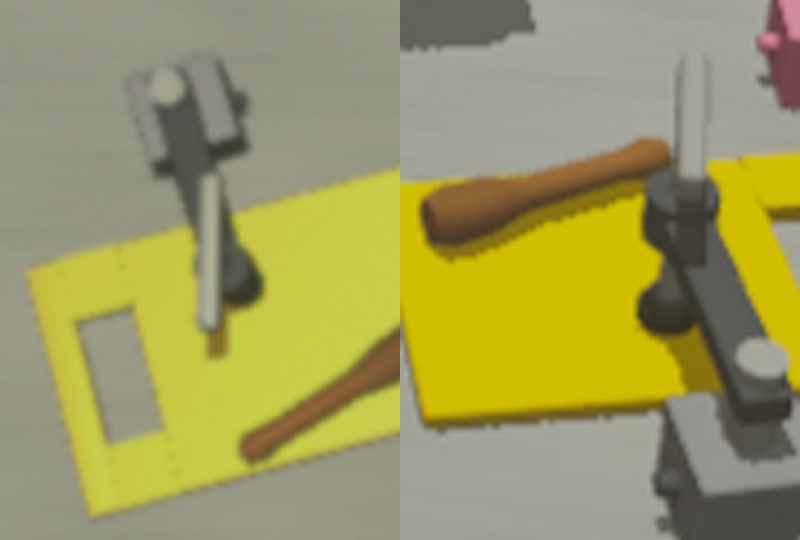

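```bash
cat >> h.py <<'E'
def rel(o,p,yaw):
    M=R.from_euler('xyz',o["tcp_rot"]).as_matrix(); d=M.T@(np.array(p)-o["tool_pos"])/1000
    t=np.degrees(o["tcp_rot"][2]-yaw); return d.round(4),round((t+180)%360-180,2)
E
python3 - <<'E'
from plant import bot
from h import *
c=bot.capture("top");o=bot.get_obs()
a,b=[plane(c,200+x/4.5,100+y/4.5,151) for x,y in((210,175),(208,328))]
print(a,b,np.linalg.norm(a-b),(a+b)/2,np.degrees(np.arctan2(*(a-b)[1::-1])))
o1=dict(o); 
print(rel(o,[420,-150,260],o["tcp_rot"][2]+np.radians(64)))
E
```

```text
[527.77780002 234.51430601 151.        ] [431.13100431 233.67808349 151.        ] 96.6504132928296 [479.45440217 234.09619475 151.        ] 0.49573113231228305
(array([ 0.3365, -0.2322, -0.0084]), np.float64(-64.0))
```

Emit:
play_rows(
  commands=[
    {"x": 0.042, "y": -0.029, "z": -0.001, "twist": -8},
    {"x": 0.084, "y": -0.058, "z": -0.002, "twist": -16},
    {"x": 0.126, "y": -0.087, "z": -0.003, "twist": -24},
    {"x": 0.168, "y": -0.116, "z": -0.004, "twist": -32},
    {"x": 0.21, "y": -0.145, "z": -0.005, "twist": -40},
    {"x": 0.252, "y": -0.174, "z": -0.006, "twist": -48},
    {"x": 0.294, "y": -0.203, "z": -0.007, "twist": -56},
    {"x": 0.336, "y": -0.232, "z": -0.008, "twist": -64},
  ],
)

```text
time: 1.05
tool_pos: [415.7, -155.6, 259.8]
tcp_rot: [3.141, 0.0, 1.495]
contact_force: [-0.1, -1.0, 1.5]
grip_width: 91.9
finger_force: 0.0
```

Run:
```python
from plant import bot
from h import *
o=bot.get_obs();print(o["joint_positions"],o["tool_pos"],o["tcp_rot"])
print(rel(o,[479,234,250],np.radians(180.5)))
```

```text
[-5.31051027e-01  1.85349950e-01  1.71705274e+00 -1.16265980e-04
  1.23849121e+00 -4.55565210e-01] [ 415.72591535 -155.60274751  259.79863198] [3.14101353e+00 4.06148975e-04 1.49534828e+00]
(array([0.3933, 0.0337, 0.0097]), np.float64(-94.82))
```

Emit:
play_rows(
  commands=[
    {"x": 0.04, "y": 0.004, "z": 0.001, "twist": -8},
    {"x": 0.08, "y": 0.008, "z": 0.002, "twist": -16},
    {"x": 0.12, "y": 0.012, "z": 0.003, "twist": -24},
    {"x": 0.16, "y": 0.016, "z": 0.004, "twist": -32},
    {"x": 0.2, "y": 0.02, "z": 0.005, "twist": -40},
    {"x": 0.24, "y": 0.024, "z": 0.006, "twist": -48},
    {"x": 0.28, "y": 0.028, "z": 0.007, "twist": -56},
    {"x": 0.32, "y": 0.032, "z": 0.008, "twist": -64},
  ],
)

```text
time: 1.85
tool_pos: [472.7, 160.6, 251.5]
tcp_rot: [-3.142, 0.0, 2.613]
contact_force: [0.2, -0.6, -0.1]
grip_width: 91.8
finger_force: 0.0
```

Run:
```python
from plant import bot
from h import *
o=bot.get_obs();print(o["joint_positions"],o["tool_pos"],o["tcp_rot"])
print(rel(o,[479,234,250],np.radians(180.5)))
```

```text
[ 1.74031320e-01  2.95133571e-01  1.59299650e+00 -1.71519693e-04
  1.25335377e+00 -8.67825477e-01] [472.73260676 160.63428925 251.50598685] [-3.14153868e+00  1.88365336e-04  2.61270666e+00]
(array([0.0316, 0.0665, 0.0015]), np.float64(-30.8))
```

Emit:
play_rows(
  commands=[
    {"x": 0.006, "y": 0.016, "z": 0, "twist": -7},
    {"x": 0.012, "y": 0.032, "z": 0, "twist": -14},
    {"x": 0.02, "y": 0.048, "z": 0, "twist": -21},
    {"x": 0.028, "y": 0.064, "z": 0, "twist": -29},
    {"x": 0.028, "y": 0.064, "z": 0, "twist": -29},
    {"x": 0.028, "y": 0.064, "z": 0, "twist": -29},
    {"x": 0.028, "y": 0.064, "z": 0, "twist": -29},
    {"x": 0.028, "y": 0.064, "z": 0, "twist": -29},
  ],
)

```text
time: 2.65
tool_pos: [481.3, 227.5, 251.6]
tcp_rot: [-3.141, 0.0, 3.111]
contact_force: [0.2, 0.5, 0.7]
grip_width: 91.7
finger_force: 0.0
```

Run:
```python
from plant import bot
from h import *
c=bot.capture("wrist");o=bot.get_obs();print(o["joint_positions"],o["tool_pos"],o["tcp_rot"])
print(rel(o,[479,234,250],np.radians(180.5)),proj(c,[479,234,151]))
print(c["eye"],c["rotation"])
cv2.imwrite("pics/w1.png",c["pixels"][:,:,::-1])
```

```text
[ 2.97751786e-01  3.55709419e-01  1.50399855e+00 -2.28813868e-04
  1.28185663e+00 -1.24239872e+00] [481.33439327 227.5585129  251.60642068] [-3.14139409e+00  9.72847706e-05  3.11101204e+00]
(array([0.0025, 0.0064, 0.0016]), np.float64(-2.25)) (np.float64(327.5301260349744), np.float64(208.85981834534635))
[409.84766785 230.38202571 383.7917599 ] [ 2.87217839e+00 -2.54578779e-04  1.54052947e+00]
```

View pics/w1.png

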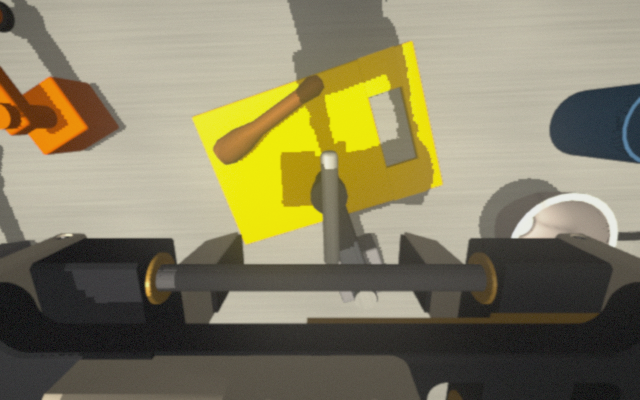

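The bar runs from its near end at (330,152) down to about (332,262), where the gripper hides it. The boss is at about (328,195).

Run:
```python
from plant import bot
from h import *
c=bot.capture("wrist");o=bot.get_obs()
a=plane(c,330,152,151);b=plane(c,332,262,151);print(a,b,np.degrees(np.arctan2(*(b-a)[1::-1])))
c2=bot.capture("top");print(plane(c2,246.4,155.9,151))
mid=a+50*(b-a)/np.linalg.norm(b-a);print(mid)
# two-view triangulation of near end for height
for z in(140,145,150,155):print(z,plane(c,330,152,z)[:2],plane(c2,246.2,172.9,z)[:2])
print(rel(o,[480,233,148],np.radians(180.6)))
```

```text
[432.17944114 237.13713635 151.        ] [527.87012624 236.83599983 151.        ] -0.18030798455392422
[479.27817323 234.21943268 151.        ]
[482.17919355 236.97978821 151.        ]
140 [433.23368402 237.45492262] [432.6217856  235.67437959]
145 [432.75448271 237.31047432] [431.92967291 234.79502531]
150 [432.2752814  237.16602601] [431.23756021 233.91567103]
155 [431.79608009 237.02157771] [430.54544752 233.03631675]
(array([0.0016, 0.0053, 0.1036]), np.float64(-2.34))
```

Emit:
play_rows(
  commands=[
    {"x": 0.001, "y": 0.008, "z": 0.0, "twist": -2},
    {"x": 0.001, "y": 0.008, "z": 0.02, "twist": -2},
    {"x": 0.001, "y": 0.008, "z": 0.045, "twist": -2},
    {"x": 0.001, "y": 0.008, "z": 0.07, "twist": -2},
    {"x": 0.001, "y": 0.008, "z": 0.09, "twist": -2},
    {"x": 0.001, "y": 0.008, "z": 0.103, "twist": -2},
    {"x": 0.001, "y": 0.008, "z": 0.103, "twist": -2},
    {"x": 0.001, "y": 0.008, "z": 0.103, "twist": -2},
  ],
)

```text
time: 3.6
tool_pos: [480.7, 236.6, 148.9]
tcp_rot: [3.142, 0.0, -3.134]
contact_force: [-0.1, -0.4, 0.6]
grip_width: 91.7
finger_force: 0.0
```

Emit:
play_rows(
  commands=[
    {"x": 0, "y": 0, "z": 0, "twist": 0},
    {"x": 0, "y": 0, "z": 0, "twist": 0},
    {"x": 0, "y": 0, "z": 0, "twist": 0},
    {"x": 0, "y": 0, "z": 0, "twist": 0},
    {"x": 0, "y": 0, "z": 0, "twist": 0},
    {"x": 0, "y": 0, "z": 0, "twist": 0},
    {"x": 0, "y": 0, "z": 0, "twist": 0},
    {"x": 0, "y": 0, "z": 0, "twist": 0},
  ],
  jaw=1,
)

```text
time: 4.4
tool_pos: [480.5, 236.2, 148.5]
tcp_rot: [-3.141, -0.0, -3.135]
contact_force: [0.6, -0.2, -0.4]
grip_width: 32.4
finger_force: 0.0
```

```bash
cat > s.py <<'E'
from plant import bot
import numpy as np
o=bot.get_obs();print(o["time"],o["tool_pos"].round(1),"yaw",np.degrees(o["tcp_rot"]).round(2),"F",o["contact_force"].round(1),"M",o["moment"].round(3),"tau",o["tau"].round(2),o["grip_width"],o["finger_force"],"q6",o["joint_positions"][5])
E
python3 s.py
```

```text
4.4 [480.5 236.2 148.5] yaw [-179.99   -0.   -179.64] F [ 0.6 -0.2 -0.4] M [ 0.103 -0.116 -0.033] tau [-0.000e+00 -4.612e+01 -2.113e+01 -1.000e-02  9.000e-02 -0.000e+00] 32.438490079668405 0.0 q6 -1.2632019438944666
```

Emit:
play_rows(
  commands=[
    {"x": 0, "y": 0, "z": 0, "twist": 0},
    {"x": 0, "y": 0, "z": 0, "twist": 0},
    {"x": 0, "y": 0, "z": 0, "twist": 0},
    {"x": 0, "y": 0, "z": 0, "twist": 0},
    {"x": 0, "y": 0, "z": 0, "twist": 0},
    {"x": 0, "y": 0, "z": 0, "twist": 0},
    {"x": 0, "y": 0, "z": 0, "twist": 0},
    {"x": 0, "y": 0, "z": 0, "twist": 0},
  ],
)

```text
time: 5.2
tool_pos: [480.5, 235.6, 148.5]
tcp_rot: [-3.14, -0.0, -3.135]
contact_force: [0.3, -5.9, 0.9]
grip_width: 13.8
finger_force: 30.0
```

```bash
python3 s.py
```

```text
5.2 [480.5 235.6 148.5] yaw [-1.7993e+02 -2.0000e-02 -1.7965e+02] F [ 0.3 -5.9  0.9] M [-0.765 -0.152 -0.067] tau [ 2.690e+00 -4.569e+01 -2.168e+01  1.300e+00 -3.900e-01 -4.000e-02] 13.751405272618308 29.997780919075012 q6 -1.263179606869473
```

Gripped, with a small side force. I'll turn forward in steps at steady speed and watch the moment.

Emit:
play_rows(
  commands=[
    {"x": 0, "y": -0.001, "z": 0.0001, "twist": 1},
    {"x": 0, "y": -0.001, "z": 0.0003, "twist": 2.5},
    {"x": 0, "y": -0.001, "z": 0.0004, "twist": 4},
    {"x": 0, "y": -0.001, "z": 0.0006, "twist": 5.5},
    {"x": 0, "y": -0.001, "z": 0.0007, "twist": 7},
    {"x": 0, "y": -0.001, "z": 0.0009, "twist": 8.5},
    {"x": 0, "y": -0.001, "z": 0.001, "twist": 10},
    {"x": 0, "y": -0.001, "z": 0.0012, "twist": 12},
  ],
)

```text
time: 6.0
tool_pos: [480.5, 235.7, 147.3]
tcp_rot: [3.141, 0.0, 2.936]
contact_force: [0.4, 2.0, -0.9]
grip_width: 13.6
finger_force: 30.0
```

```bash
python3 s.py
```

```text
6.0 [480.5 235.7 147.3] yaw [179.96   0.   168.23] F [ 0.4  2.  -0.9] M [ 0.463 -0.114  0.216] tau [ -1.58 -46.08 -20.72  -0.54   0.29  -0.32] 13.641946230082766 30.04133015871048 q6 -1.0532465899492778
```

Emit:
play_rows(
  commands=[
    {"x": 0, "y": 0, "z": 0.0001, "twist": 1},
    {"x": 0, "y": 0, "z": 0.0002, "twist": 2},
    {"x": 0, "y": 0, "z": 0.0003, "twist": 3},
    {"x": 0, "y": 0, "z": 0.0004, "twist": 4},
    {"x": 0, "y": 0, "z": 0.0005, "twist": 5},
    {"x": 0, "y": 0, "z": 0.0006, "twist": 6},
    {"x": 0, "y": 0, "z": 0.0007, "twist": 7},
    {"x": 0, "y": 0, "z": 0.0008, "twist": 8},
  ],
)

```text
time: 6.8
tool_pos: [480.6, 235.8, 146.5]
tcp_rot: [3.141, 0.0, 2.797]
contact_force: [0.9, 5.4, -0.8]
grip_width: 14.0
finger_force: 30.0
```

```bash
python3 s.py
```

```text
6.8 [480.6 235.8 146.5] yaw [179.95   0.   160.28] F [ 0.9  5.4 -0.8] M [ 0.923 -0.152  0.198] tau [-2.950e+00 -4.636e+01 -2.030e+01 -1.220e+00  6.100e-01 -1.000e-02] 13.96246140656106 30.04302889108658 q6 -0.9145958615871982
```

Emit:
play_rows(
  commands=[
    {"x": 0, "y": 0, "z": 0.0001, "twist": 1},
    {"x": 0, "y": 0, "z": 0.0002, "twist": 2},
    {"x": 0, "y": 0, "z": 0.0003, "twist": 3},
    {"x": 0, "y": 0, "z": 0.0004, "twist": 4},
    {"x": 0, "y": 0, "z": 0.0005, "twist": 5},
    {"x": 0, "y": 0, "z": 0.0006, "twist": 6},
    {"x": 0, "y": 0, "z": 0.0007, "twist": 7},
    {"x": 0, "y": 0, "z": 0.0008, "twist": 8},
  ],
)

```text
time: 7.6
tool_pos: [480.7, 235.9, 145.7]
tcp_rot: [3.14, -0.0, 2.658]
contact_force: [-0.2, 6.7, -0.9]
grip_width: 14.0
finger_force: 30.0
```

```bash
python3 s.py
```

```text
7.6 [480.7 235.9 145.7] yaw [179.93  -0.   152.28] F [-0.2  6.7 -0.9] M [ 1.07  -0.132  0.203] tau [ -3.19 -46.51 -20.14  -1.34   0.72  -0.  ] 14.005031731721573 30.04373699426651 q6 -0.7749811983982268
```

Emit:
play_rows(
  commands=[
    {"x": 0, "y": 0.0007, "z": 0.0001, "twist": 1},
    {"x": 0, "y": 0.0007, "z": 0.0002, "twist": 2},
    {"x": 0, "y": 0.0007, "z": 0.0003, "twist": 3},
    {"x": 0, "y": 0.0007, "z": 0.0004, "twist": 4},
    {"x": 0, "y": 0.0007, "z": 0.0005, "twist": 5},
    {"x": 0, "y": 0.0007, "z": 0.0006, "twist": 6},
    {"x": 0, "y": 0.0007, "z": 0.0007, "twist": 7},
    {"x": 0, "y": 0.0007, "z": 0.0008, "twist": 8},
  ],
)

```text
time: 8.4
tool_pos: [480.8, 236.0, 144.9]
tcp_rot: [3.141, -0.0, 2.518]
contact_force: [-0.7, 6.1, 1.1]
grip_width: 14.0
finger_force: 30.0
```

```bash
python3 s.py
```

```text
8.4 [480.8 236.  144.9] yaw [ 1.7999e+02 -1.0000e-02  1.4428e+02] F [-0.7  6.1  1.1] M [0.825 0.085 0.257] tau [-2.990e+00 -4.591e+01 -2.070e+01 -1.190e+00  1.500e-01 -2.000e-02] 14.030326912859856 30.03966450691223 q6 -0.6343010452509561
```

Emit:
play_rows(
  commands=[
    {"x": 0, "y": 0, "z": 0.0001, "twist": 1},
    {"x": 0, "y": 0, "z": 0.0002, "twist": 2},
    {"x": 0, "y": 0, "z": 0.0003, "twist": 3},
    {"x": 0, "y": 0, "z": 0.0004, "twist": 4},
    {"x": 0, "y": 0, "z": 0.0005, "twist": 5},
    {"x": 0, "y": 0, "z": 0.0006, "twist": 6},
    {"x": 0, "y": 0, "z": 0.0007, "twist": 7},
    {"x": 0, "y": 0, "z": 0.0008, "twist": 8},
  ],
)

```text
time: 9.2
tool_pos: [480.9, 236.1, 144.1]
tcp_rot: [3.141, -0.0, 2.378]
contact_force: [-0.9, 5.3, 1.6]
grip_width: 13.6
finger_force: 30.0
```

```bash
python3 s.py
```

```text
9.2 [480.9 236.1 144.1] yaw [ 1.7998e+02 -1.0000e-02  1.3628e+02] F [-0.9  5.3  1.6] M [0.896 0.05  0.199] tau [-3.160e+00 -4.608e+01 -2.052e+01 -1.270e+00  2.800e-01 -1.000e-02] 13.572406302701806 30.04125952720642 q6 -0.49467150541588895
```

Emit:
play_rows(
  commands=[
    {"x": 0, "y": 0, "z": 0.0001, "twist": 1},
    {"x": 0, "y": 0, "z": 0.0002, "twist": 2},
    {"x": 0, "y": 0, "z": 0.0003, "twist": 3},
    {"x": 0, "y": 0, "z": 0.0004, "twist": 4},
    {"x": 0, "y": 0, "z": 0.0005, "twist": 5},
    {"x": 0, "y": 0, "z": 0.0006, "twist": 6},
    {"x": 0, "y": 0, "z": 0.0007, "twist": 7},
    {"x": 0, "y": 0, "z": 0.0008, "twist": 8},
  ],
)

```text
time: 10.0
tool_pos: [481.0, 236.2, 143.3]
tcp_rot: [3.141, -0.0, 2.239]
contact_force: [-0.8, 5.7, 0.7]
grip_width: 13.4
finger_force: 30.1
```

```bash
python3 s.py
```

```text
10.0 [481.  236.2 143.3] yaw [ 1.7996e+02 -1.0000e-02  1.2828e+02] F [-0.8  5.7  0.7] M [ 0.989 -0.029  0.239] tau [-3.310e+00 -4.621e+01 -2.032e+01 -1.320e+00  4.100e-01  2.000e-02] 13.402699787510112 30.05424678325653 q6 -0.35507810159987263
```

Emit:
play_rows(
  commands=[
    {"x": 0, "y": 0, "z": 0.0001, "twist": 1},
    {"x": 0, "y": 0, "z": 0.0002, "twist": 2},
    {"x": 0, "y": 0, "z": 0.0003, "twist": 3},
    {"x": 0, "y": 0, "z": 0.0004, "twist": 4},
    {"x": 0, "y": 0, "z": 0.0005, "twist": 5},
    {"x": 0, "y": 0, "z": 0.0006, "twist": 6},
    {"x": 0, "y": 0, "z": 0.0007, "twist": 7},
    {"x": 0, "y": 0, "z": 0.0008, "twist": 8},
  ],
)

```text
time: 10.8
tool_pos: [481.1, 236.3, 142.6]
tcp_rot: [3.141, -0.0, 2.099]
contact_force: [0.0, 6.5, -0.0]
grip_width: 13.6
finger_force: 30.1
```

```bash
python3 s.py
```

```text
10.8 [481.1 236.3 142.6] yaw [ 1.7994e+02 -2.0000e-02  1.2028e+02] F [ 0.   6.5 -0. ] M [ 0.968 -0.056  0.238] tau [ -3.41 -46.35 -20.12  -1.34   0.54   0.05] 13.591953057791931 30.069077610969543 q6 -0.2155008548505453
```

Emit:
play_rows(
  commands=[
    {"x": 0, "y": 0, "z": 0.0001, "twist": 1},
    {"x": 0, "y": 0, "z": 0.0002, "twist": 2},
    {"x": 0, "y": 0, "z": 0.0003, "twist": 3},
    {"x": 0, "y": 0, "z": 0.0004, "twist": 4},
    {"x": 0, "y": 0, "z": 0.0005, "twist": 5},
    {"x": 0, "y": 0, "z": 0.0006, "twist": 6},
    {"x": 0, "y": 0, "z": 0.0007, "twist": 7},
    {"x": 0, "y": 0, "z": 0.0008, "twist": 8},
  ],
)

```text
time: 11.6
tool_pos: [481.2, 236.4, 141.8]
tcp_rot: [3.14, -0.0, 1.96]
contact_force: [-0.1, 7.3, 0.4]
grip_width: 13.8
finger_force: 30.1
```

```bash
python3 s.py
python3 - <<'E'
from plant import bot
from h import *
for i in range(4):bot.capture("top");print(bot.get_obs()["moment"][2])
s=bot.capture("scene")
b=cv2.resize(s["pixels"][210:330,340:480],None,fx=5,fy=5,interpolation=2)
cv2.imwrite("pics/s2.png",b[:,:,::-1])
E
```

```text
11.6 [481.2 236.4 141.8] yaw [ 1.7993e+02 -2.0000e-02  1.1228e+02] F [-0.1  7.3  0.4] M [ 1.017 -0.1    0.289] tau [ -3.47 -46.5  -19.91  -1.35   0.67   0.09] 13.808668104822932 30.085574984550476 q6 -0.07594236258414092
0.298265394817055
0.260880034527481
0.2828323541345415
0.28331908687520685
```

View pics/s2.png

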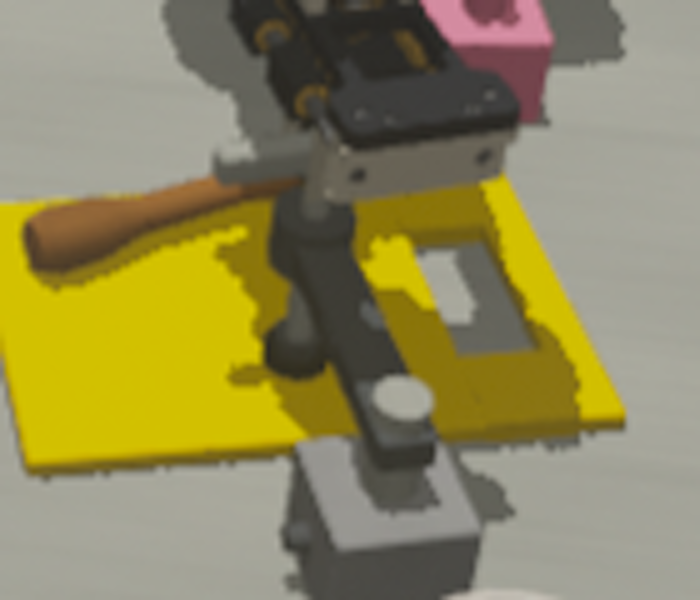

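The bar has turned and the pad rests on the board. The moment has risen by about 0.08–0.10 N m, which is roughly 13–16 N on the board. Next I'll release and lift.

Emit:
play_rows(
  commands=[
    {"x": 0, "y": 0, "z": 0, "twist": 0},
    {"x": 0, "y": 0, "z": 0, "twist": 0},
    {"x": 0, "y": 0, "z": 0, "twist": 0},
    {"x": 0, "y": 0, "z": 0, "twist": 0},
    {"x": 0, "y": 0, "z": 0, "twist": 0},
    {"x": 0, "y": 0, "z": 0, "twist": 0},
    {"x": 0, "y": 0, "z": 0, "twist": 0},
    {"x": 0, "y": 0, "z": 0, "twist": 0},
  ],
  jaw=0.5,
)

```text
time: 12.65
tool_pos: [480.8, 235.9, 141.7]
tcp_rot: [-3.142, 0.0, 1.961]
contact_force: [-0.7, 0.4, 0.7]
grip_width: 45.7
finger_force: 0.0
```

Emit:
play_rows(
  commands=[
    {"x": 0, "y": 0, "z": -0.01, "twist": 0},
    {"x": 0, "y": 0, "z": -0.03, "twist": 0},
    {"x": 0, "y": 0, "z": -0.05, "twist": 0},
    {"x": 0, "y": 0, "z": -0.08, "twist": 0},
    {"x": 0, "y": 0, "z": -0.11, "twist": 0},
    {"x": 0, "y": 0, "z": -0.13, "twist": 0},
    {"x": 0, "y": 0, "z": -0.13, "twist": 0},
    {"x": 0, "y": 0, "z": -0.13, "twist": 0},
  ],
)

```text
time: 13.45
tool_pos: [480.7, 235.8, 271.9]
tcp_rot: [3.141, 0.0, 1.961]
contact_force: [0.6, 0.2, -0.8]
grip_width: 45.7
finger_force: 0.0
```

```bash
python3 s.py
python3 - <<'E'
from plant import bot
from h import *
w=bot.capture("wrist")
cv2.imwrite("pics/w2.png",w["pixels"][:,:,::-1])
E
```

```text
13.45 [480.7 235.8 271.9] yaw [1.7997e+02 1.0000e-02 1.1236e+02] F [ 0.6  0.2 -0.8] M [ 0.02  -0.117 -0.014] tau [ 3.000e-02 -4.548e+01 -2.617e+01  8.000e-02  7.000e-02  0.000e+00] 45.74243052547691 0.0 q6 -0.07724814841036871
```

View pics/w2.png

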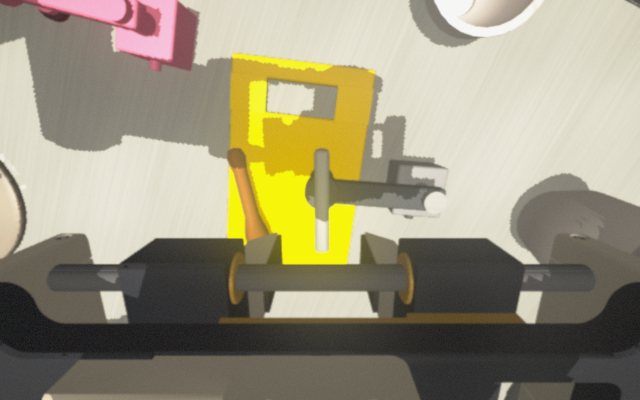

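The bar in this view, from (321,152) to (321,250), lines up with the tool, so it followed the full 68° turn. The board hasn't moved and the gripper is clear.

```bash
python3 -c "
from plant import bot
print(bot.close_job())"
```

```text
the job is handed in; nothing more can be done
None
```

I turned the clamp over the yellow board about 68° clockwise, an estimated 13–23° past contact with roughly 9–16 N on the board by feel. I then released it, lifted clear and handed the job in; no verdict came back. The board looked unmoved and I never went near the other clamp.

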